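# Fit the table insert and the keyed drum on the spindle sander

### The arm

A 7-joint arm with a two-finger parallel gripper is mounted at the origin on a cart in front of the work surface, level with it; the furniture and walls round the work are solid. World frame = base frame: x ahead of the robot, y to its left, z up, the work surface at z = 0. Lengths are in mm, angles in rad, forces in N, time in s.
With the tool pointing down it reaches from about 400 to 850 mm from the base axis. Payload 4.4 kg.
Tool frame: the origin (TCP) lies between the finger pads; the fingertips stand env.tip_extent ahead of it and the grasp point (between the pads) lies 6 mm ahead of it (env.tip_extent is the distance from the TCP to the fingertips, in mm); x points along the fingers, z is the direction in which the jaws open and shut, and the axes are right-handed (so a half turn about x gives the same grasp; the last joint's range is limited). The gripper opens to 94 mm and grips with 3 to 60 N. Pads are 16 mm wide; open, the fingers measure 119 mm over their backs; the gripper's body (75 mm by 177 mm) begins 78 mm behind the grasp point.
Start: joints at [-0.066, 0.628, 0.038, 1.517, -0.027, 0.996, -0.02], TCP at [650.014, 0.027, 230.478] pointing down, gripper open.
Joint ranges: [-3.06, 3.06], [-0.37, 2.12], [-1.25, 1.32], [0.18, 2.47], [-1.1, 4.24], [0.23, 1.98], [-2.94, 2.94]. Speed limits (rad/s): [2.57, 2.57, 3.14, 3.14, 3.14, 3.14, 3.14].

### API

Orientations are given as [roll, pitch, yaw] about the fixed x, y, z axes, in that order (R = Rz(yaw) Ry(pitch) Rx(roll)).
In Python, from plant import env gives the robot as it stands.
- The arm moves only by the tool jog_arm, never from a script. Its argument "steps" is a list of rows, each a list of 7 numbers: the shift along the tool's x, y, z in mm, then the turn, a rotation vector about the tool's x, y, z in degrees, then the opening, from 0 (shut) to 1 (fully open). In form: [[tx, ty, tz, ax, ay, az, grip], ...]. A call has 1 to 10 rows; each row shifts and turns the pose as measured when the row begins, along the tool's axes as they then stand; what a row does not reach is not made up. A row lasts 1/12 s, in which the tool goes at most 41.7 mm and 7.16 degrees, less where a joint would pass 70% of its speed; a pose out of reach is approached as far as the arm can. A call with a gripper value outside its range is refused whole. The fingers move at their own pace and stop on an object; "grip_force" is the grip in N (left out, the last holds). Time passes only in rows, so rows that do not move let the fingers close. It gives the time, the measured TCP pose, the force and the opening at its end, in the units of the state.
- env.get_state(): the state, without advancing time (a new reading comes with each control period).
- env.grab_frame(name): name is "scene" or "top"; returns a dict with "pixels" (384x512x3 uint8, red, green, blue), "mtx" (3x3 intrinsics, pixels), "extrinsics" (4x4, takes a point from camera to world coordinates). Camera axes: x right, y down, z forward; pixel columns grow to the right and rows downward; lengths in mm; the calibration is good to about 2 mm. A picture is of the moment at which its call begins. There is no depth.
- env.finish_job(): hands the job in, once; it reports no verdict.
Trained networks look in the newest picture that a camera, given by its name, has taken for a name from the list of things; names that differ only in an ending like _2 or _b are one class to them, and where a whole thing is asked for, a point or a joint stands for the part that bears it (a point fixed in the world has none). Each returns a list of dicts, best first, with "score" (0 to 1); they miss things now and then, are a little off and sometimes report something else, mostly with a low value. They report only what shows in the picture. A call takes as long as a camera call. They do not tell look-alikes from the thing itself.
- env.trace(camera, target): "mask" (384x512 bool, what is visible of it) and "position" ([row, column] in pixels, amid what is visible of it).
The state is a dict: "time_s": time; "q": joint angles; "joint_velocities": joint speeds; "joint_efforts": joint torques, N m; "tool_pos": TCP position; "eef_rot": TCP orientation; "force": force on the tool from outside, world axes, zero at the start; "torque": the same for the moment, N m; "opening": opening from 0.0 (shut) to 1.0 (fully open).
Only numpy, scipy, OpenCV 4.12 (cv2) and the standard library are available. Lean on these libraries where they do the work, as an engineer would, in place of code of your own. Each camera call takes 0.05 s, during which the arm holds its last target. There are 200 camera calls.

### The job

Set up the spindle sander for the thick sanding drum: lay the insert with the wide opening flush in the recess of its table, round the spindle, and lower the thick drum squarely over the spindle until it is fully home, with its slot over the drive key. Which way the key points is not known beforehand, so turn the drum gently by feel until it drops over the key, and never force the parts. Let go of both, and leave the narrow insert and the thin drum where they are.

Things in the scene. Friction and masses are not known exactly. Their poses are not given: they have to be found in the camera images.
- sander: Small bench spindle sander, fixed on the bench: grey housing with a cast metal table 170 x 170 mm, its surface 100 mm above the bench, black dust spout at the back. Origin: centre of the underside, on the spindle's axis; x points from front (switch) to back, z up. Drum and insert must not be pressed on it with more than 40 N
- recess_floor (a point): On the spindle's axis at the height of the recess floor, where the insert lies (92 mm above the bench). Recess: round, 72 mm across, 8 mm deep, open in the middle. Either side along the sander's y is a finger slot 32 mm wide, reaching 62 mm from the axis and over 30 mm deep: fingers that close along the sander's y can set the insert down and let go there
- spindle_seat (a point): On the spindle's axis, on top of its flange (30 mm across), where the drum stands when home: 4 mm below the table surface, 96 mm above the bench. Axes as the sander's (they do not turn with the spindle). From here the steel spindle, 12 mm thick with a rounded tip, rises 76 mm. Drag holds it against turning (0.4 N m), more than a lightly pressed drum can turn
- drive_key (a point): Middle of the drive key, on the spindle's axis 4 mm above the seat. The key: level square-edged steel bar 5 mm wide and 6 mm high, 28 mm end to end, right through the spindle; its top is 7 mm above the seat. Axes as the sander's: seen from above the key lies along the sander's x, turned by an angle of up to 1.2 rad either way that is not measured and must be felt for
- drum_mid (a point): Centre, half-way up, of the thick sanding drum: rubber, brown abrasive sleeve, 36 mm across, 50 mm high, upright, about 0.15 kg, bore 13.4 mm. Each end has a slot 8.6 mm wide, 9 mm deep right across it along the drum's own x, which fits the drive key either way round with about 0.1 rad of play each way; elsewhere the drum stops on the key, 7 mm above home
- wide_insert_mid (a point): Centre (half-way up) of the insert with the wide opening: flat black plastic ring, 68 mm across, 8 mm thick, opening 44 mm, either side up; lies flat on the bench. The thick drum passes through it
- narrow_insert_mid (a point): Centre of the insert with the narrow opening: black ring like the other, 68 mm across, 8 mm thick, but opening 30 mm, too small for the thick drum. Not to be used
- thin_drum_mid (a point): Centre (half-way up) of the thin sanding drum, 25 mm across, 50 mm high, standing on the bench. Not to be used
Mind the look-alikes: they are no part of the job. Leave any green look-alike of the part that bears drum_mid alone.

How it is judged:
By the outcome, as a careful person would: the job done as asked, in the order asked, and still so for the second after the job is handed in, with the robot touching nothing.
It also fails if it takes over 72 s, if anything falls off the work surface, if the arm or the gripper's body presses on something with over 40 N, if the wrist force passes 120 N, or if a joint passes its speed limit or range.

## Working session

There is one attempt and no reset: what is moved stays moved. The work goes in short steps, Python scripts to look and compute and a tool call to move; the robot and the scene stay as the last step left them, time stands still between calls to the robot, and variables do not carry over. Pictures are saved under pics/ and viewed, about 8 in all and at most 12, crops included, and the job is handed in when it is done.

Besides the shell and the picture viewer there is one more tool, called after "Emit:" as name(argument=value, ...), one argument or row to a line, values as JSON. jog_arm: Moves the arm, as the interface text tells. Its arguments: {"type":"object","properties":{"steps":{"type":"array","items":{"type":"array","items":{"type":"number"}}},"grip_force":{"type":"number"}},"required":["steps"]}

```bash
mkdir -p pics; cat > h.py <<'E'
import numpy as np, cv2
from plant import env
def ray(f,rc):
    K=np.array(f["mtx"]);E=np.array(f["extrinsics"])
    d=E[:3,:3]@np.linalg.inv(K)@np.array([rc[1],rc[0],1.0]);return E[:3,3],d
def atz(f,rc,z):
    o,d=ray(f,rc);return o+d*(z-o[2])/d[2]
def proj(f,p):
    E=np.array(f["extrinsics"]);c=E[:3,:3].T@(np.array(p,float)-E[:3,3]);u=np.array(f["mtx"])@c;return u[1]/u[2],u[0]/u[2]
def save(f,n): cv2.imwrite(n,np.ascontiguousarray(f["pixels"][:,:,::-1]))
E
python3 - <<'E'
from h import *
ims=[]
zs=dict(sander=100,drum_mid=50,wide_insert_mid=8,narrow_insert_mid=8,thin_drum_mid=50)
for c in("top","scene"):
    f=env.grab_frame(c);save(f,f"pics/{c}0.png");print(c,np.array(f["extrinsics"])[:3,3].round())
    for t in zs:
        for r in env.trace(c,t)[:4]:
            m=r["mask"];ys,xs=np.nonzero(m)
            print(t,round(r["score"],2),np.round(r["position"],1),m.sum(),ys.min(),ys.max(),xs.min(),xs.max(),atz(f,r["position"],zs[t]).round())
print(env.tip_extent,env.get_state())
E
```

```text
top [ 439.  221. 1202.]
sander 0.61 [205.7 236.5] 4038 171 240 206 269 [525. 280. 100.]
drum_mid 0.49 [197.  318.7] 147 192 204 311 325 [548.  51.  50.]
wide_insert_mid 0.8 [203.8 348.1] 205 194 214 344 366 [530. -40.   8.]
narrow_insert_mid 0.79 [215.8 173.5] 338 214 236 165 188 [508. 467.   8.]
narrow_insert_mid 0.41 [205.7 241.6] 4136 170 241 206 270 [532. 270.   8.]
thin_drum_mid 0.57 [181.3 175.6] 90 176 186 171 181 [603. 452.  50.]
scene [-154.  595.  661.]
sander 0.62 [204.5 246. ] 6695 160 252 193 293 [467. 293. 100.]
drum_mid 0.7 [195.8 300.8] 301 185 210 292 306 [496. 144.  50.]
drum_mid 0.56 [181.5 320.5] 325 170 194 314 329 [522.  74.  50.]
wide_insert_mid 0.6 [174.1 364.5] 116 173 183 352 375 [546. -81.   8.]
narrow_insert_mid 0.6 [263.2 170.1] 676 248 274 151 185 [470. 458.   8.]
thin_drum_mid 0.5 [216.  150.3] 250 204 227 144 157 [576. 462.  50.]
25.0 {'time_s': 0.6, 'q': array([-0.06583407,  0.62813037,  0.03847806,  1.51710287, -0.02702824,
        0.9963731 , -0.01999447]), 'joint_velocities': array([ 2.77524022e-05,  1.09484095e-03, -5.34182028e-04, -7.32345746e-04,
       -3.59356064e-04,  4.79288751e-04, -5.34354380e-04]), 'joint_efforts': array([ 4.48651321e-02, -5.00303400e+01,  1.05524641e+00, -1.67701024e+01,
       -3.31093033e-02, -1.25586335e-01, -3.01355962e-03]), 'tool_pos': array([6.50181697e+02, 7.97785418e-02, 2.30748238e+02]), 'eef_rot': array([0.19611244, 1.57028482, 0.19613618]), 'force': array([-1.59228659,  0.01808162,  2.67539715]), 'torque': array([ 5.41013429e-05,  5.19928890e-02, -2.09462097e-02]), 'opening': 0.9976994644705641}
```

View pics/top0.png

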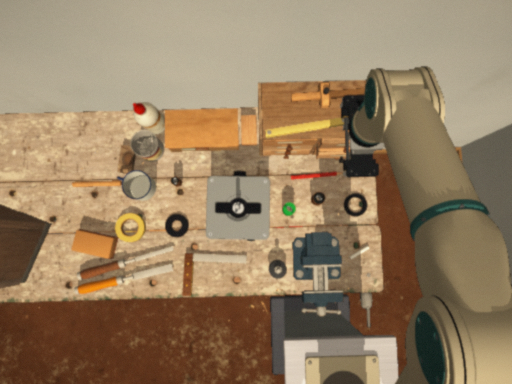

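View pics/scene0.png

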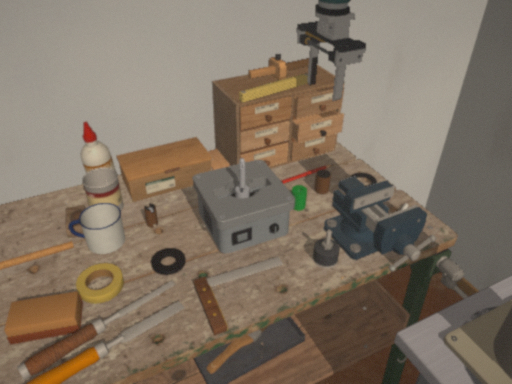

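The thick drum candidates in the top view are brown at (318,198) and green at (289,209). The brown one fits the description and the green one is the look-alike. For the inserts, the ring at (355,204) has the wider opening and the one at (177,224) the narrower. I'll check both in an enlarged crop and measure.

```bash
python3 - <<'E'
from h import *
f=env.grab_frame("top");p=f["pixels"]
def crop(r0,r1,c0,c1,s): return cv2.resize(np.ascontiguousarray(p[r0:r1,c0:c1,::-1]),None,fx=s,fy=s,interpolation=cv2.INTER_CUBIC)
a=crop(165,245,200,275,5)   # 375x400
b=crop(180,220,280,370,5)[:, :] 
b=cv2.resize(b,(425,189)); c=cv2.resize(crop(205,245,155,200,5),(213,189))
o=np.zeros((400,805,3),np.uint8);o[:,:375]=a;o[:189,378:803]=b;o[200:389,378:591]=c
cv2.imwrite("pics/crop1.png",o[:,:800])
g=cv2.cvtColor(np.ascontiguousarray(p),cv2.COLOR_RGB2GRAY)
def dark(r0,r1,c0,c1,th=60):
    m=(g[r0:r1,c0:c1]<th).astype(np.uint8)
    cs,_=cv2.findContours(m,cv2.RETR_CCOMP,cv2.CHAIN_APPROX_NONE)
    for k in cs:
        if len(k)>12:
            (x,y),(w,h),an=cv2.fitEllipse(k);print("ell",y+r0,x+c0,w,h,atz(f,(y+r0,x+c0),8).round(1), 'scale px/mm',f["mtx"][0][0]/1194)
print("wide");dark(188,220,340,372);print("narrow");dark(208,240,160,195);print("brown");dark(188,208,308,330)
# table mask
m=env.trace("top","sander")[0]["mask"].astype(np.uint8)
hsv=cv2.cvtColor(np.ascontiguousarray(p),cv2.COLOR_RGB2HSV)
m2=((hsv[:,:,1]<45)&(hsv[:,:,2]>90)&(hsv[:,:,2]<215)).astype(np.uint8);m2[:,:200]=0;m2[:,275:]=0;m2[:172]=0;m2[245:]=0
m2=cv2.morphologyEx(m2,cv2.MORPH_OPEN,np.ones((3,3)))
n,l,s,_=cv2.connectedComponentsWithStats(m2);i=1+s[1:,4].argmax()
pts=np.argwhere(l==i)[:,::-1].astype(np.float32)
rect=cv2.minAreaRect(pts);print(rect,s[i]);bx=cv2.boxPoints(rect)
for q in bx:print(q,atz(f,q[::-1],100).round(1))
print("centre",atz(f,rect[0][::-1],100))
# dark cross (recess+slots)
m3=(g<50).astype(np.uint8);m3[:,:212]=0;m3[:,264:]=0;m3[:185]=0;m3[232:]=0
n,l,s,ce=cv2.connectedComponentsWithStats(m3)
for i in range(1,n):
    if s[i,4]>20:
        q=np.argwhere(l==i);print(s[i],ce[i],atz(f,ce[i][::-1],96).round(1));w=np.cov(q.T);print(np.linalg.eigh(w))
E
```

```text
wide
ell 204.2776279449463 354.76251888275146 21.174962997436523 21.89263343811035 [527.9 -59.6   8. ] scale px/mm 0.34504102576189505
ell 204.34551811218262 354.4774627685547 14.749533653259277 17.586217880249023 [527.8 -58.8   8. ] scale px/mm 0.34504102576189505
narrow
ell 224.8687629699707 176.47300720214844 21.28855323791504 21.966800689697266 [481.6 459.    8. ] scale px/mm 0.34504102576189505
ell 224.81547164916992 176.33097457885742 11.694762229919434 12.25829792022705 [481.8 459.4   8. ] scale px/mm 0.34504102576189505
brown
ell 197.7977123260498 318.0248155593872 10.014914512634277 12.526101112365723 [549.6  46.5   8. ] scale px/mm 0.34504102576189505
ell 197.51087474822998 318.3176221847534 5.764167308807373 8.213610649108887 [550.5  45.7   8. ] scale px/mm 0.34504102576189505
((237.2755889892578, 226.98878479003906), (60.27470397949219, 22.721614837646484), 2.862405300140381) [207 215  61  25 803]
[206.6085  236.83043] [444.5 360.8 100. ]
[207.74318 214.13716] [504.8 356.9 100. ]
[267.9427  217.14714] [492.6 196.1 100. ]
[266.80798 239.84041] [432.3 200.8 100. ]
centre [468.45831057 278.64966869 100.        ]
[216 198  44  20 396] [237.8030303  207.48989899] [520.9 276.4  96. ]
EighResult(eigenvalues=array([ 17.65107531, 169.22385117]), eigenvectors=array([[-0.99996004,  0.00893974],
       [ 0.00893974,  0.99996004]]))
```

View pics/crop1.png

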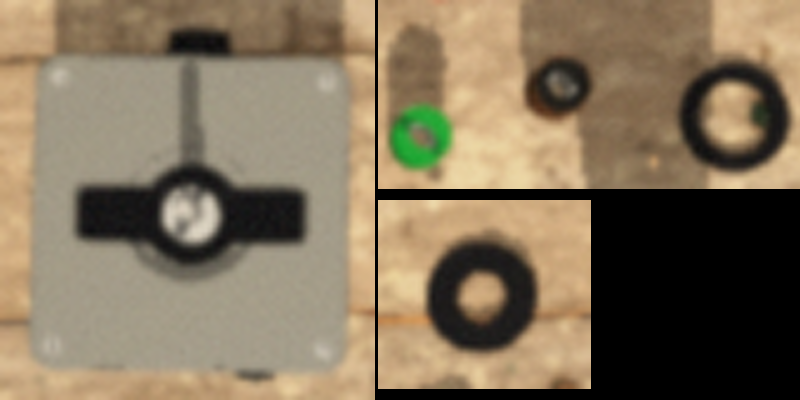

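The crop confirms it: wide insert (44/68 opening ratio) at (354.7,204.3), brown thick drum at (318,198), green look-alike at (289,209), narrow insert at (176.4,224.8). Next I'll refine the sander axis and look at the drum slot and spindle.

```bash
python3 - <<'E'
from h import *
f=env.grab_frame("top");
for n,(x,y) in dict(s1=(58,77),s2=(327,82),s3=(322,350),s4=(52,346),slL=(77,214),slR=(305,216)).items():
    print(n,atz(f,(165+(y-2)/5,200+(x-2)/5),100).round(1))
F=env.grab_frame("scene")
def up(fr,r0,r1,c0,c1,w,h):
    q=cv2.resize(np.ascontiguousarray(fr["pixels"][r0:r1,c0:c1,::-1]),(w,h),interpolation=cv2.INTER_CUBIC);return cv2.normalize(q,None,0,255,cv2.NORM_MINMAX)
o=np.zeros((600,800,3),np.uint8)
o[:400,:480]=up(F,155,255,185,305,480,400)       # x4
o[:300,490:790]=up(f,193,223,223,253,300,300)    # x10
o[300:600,490:790]=up(f,188,208,308,328,300,300)  # x15
o[400:600,:240]=up(F,165,215,285,345,240,200)
o[400:600,245:485]=up(F,165,195,350,386,240,200)
cv2.imwrite("pics/crop2.png",o)
E
```

```text
s1 [596.7 346.4 100. ]
s2 [590.3 201.3 100. ]
s3 [446.4 207.9 100. ]
s4 [452.3 351.6 100. ]
slL [522.4 337.2 100. ]
slR [518.1 215.1 100. ]
```

View pics/crop2.png

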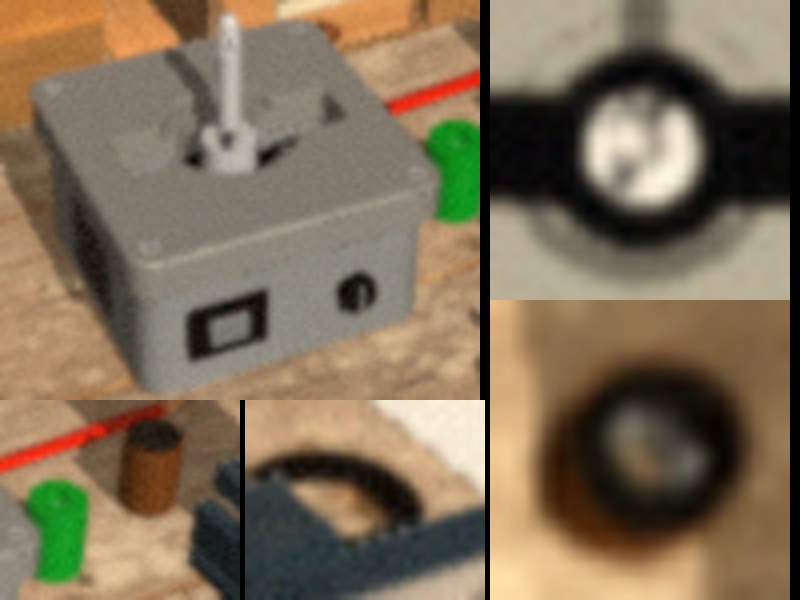

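Sander axis is about (521,276.5) with yaw about -0.04 rad. The wide insert is at about (528,-59.5), and the drum slot looks diagonal, roughly 55° from x. Now I move: back away from the cabinet, then turn the jaws along y.

Emit:
jog_arm(
  steps=[
    [0, 0, -40, 0, 0, 0, 1],
    [0, 0, -40, 0, 0, 0, 1],
    [0, 0, -40, 0, 0, 0, 1],
    [0, 0, 0, -7, 0, 0, 1],
    [0, 0, 0, -7, 0, 0, 1],
    [0, 0, 0, -7, 0, 0, 1],
    [0, 0, 0, -7, 0, 0, 1],
    [0, 0, 0, -7, 0, 0, 1],
    [0, 0, 0, -7, 0, 0, 1],
    [0, 0, 0, -7, 0, 0, 1],
  ],
)

```text
time_s: 1.63
tool_pos: [508.8, -0.5, 214.9]
eef_rot: [2.357, 1.536, -3.05]
force: [-0.1, 0.2, -3.9]
opening: 1.0
```

Emit:
jog_arm(
  steps=[
    [20, 0, 0, -7, 0, 0, 1],
    [20, 0, 0, -7, 0, 0, 1],
    [20, 0, 0, -7, 0, 0, 1],
    [20, 0, 0, -7, 0, 0, 1],
    [20, 0, 0, -7, 0, 0, 1],
    [0, 0, 0, -3.7, 0, 0, 1],
    [0, 0, 0, 0, 0, 0, 1],
  ],
)

```text
time_s: 2.22
tool_pos: [497.3, -0.7, 103.5]
eef_rot: [1.569, 1.52, -3.14]
force: [0.5, -0.3, -4.6]
opening: 1.0
```

```bash
cat >> h.py <<'E'
from scipy.spatial.transform import Rotation as Rn
def st(): 
    s=env.get_state();r,p,y=s["eef_rot"];R=Rn.from_euler('xyz',[r,p,y]).as_matrix();return s,R
def go(x,y,z,ang=None):
    """print tool-frame shift & turn to reach TCP x,y,z with tool down, jaw angle ang deg"""
    s,R=st();d=R.T@(np.array([x,y,z])-s["tool_pos"])
    ja=np.degrees(np.arctan2(R[1,2],R[0,2]));ang=ja if ang is None else ang
    a=np.radians(ang);zt=np.array([np.cos(a),np.sin(a),0]);xt=np.array([0,0,-1.]);T=np.stack([xt,np.cross(zt,xt),zt],1)
    rv=np.degrees(Rn.from_matrix(R.T@T).as_rotvec())
    print("t",round(s["time_s"],2),"tcp",s["tool_pos"].round(1),"jaw",ja.round(2),"F",s["force"].round(1),"T",np.round(s["torque"],3),"op",round(s["opening"]*94,1),"q7",s["q"][6].round(2),"| shift",d.round(1),"turn",rv.round(2))
E
python3 -c "
from h import *
go(528,-59.5,27,87.7)"
```

```text
t 2.22 tcp [497.3  -0.7 103.5] jaw 90.2 F [ 0.5 -0.3 -4.6] T [ 0.117 -0.084  0.038] op 94.0 q7 1.16 | shift [ 74.8 -34.3 -58.9] turn [ 2.5  -0.06 -2.89]
```

Emit:
jog_arm(
  steps=[
    [8, -17, -29, 2.5, 0, -2.9, 1],
    [8, -17, -30, 0, 0, 0, 1],
    [0, 0, 0, 0, 0, 0, 1],
    [0, 0, 0, 0, 0, 0, 1],
  ],
)

```text
time_s: 2.55
tool_pos: [527.5, -60.4, 82.7]
eef_rot: [1.344, 1.565, 2.869]
force: [1.1, 1.2, -5.3]
opening: 1.0
```

```bash
python3 -c "
from h import *
go(528,-59.5,27,87.7)"
```

```text
t 2.55 tcp [527.5 -60.4  82.7] jaw 87.35 F [ 1.1  1.2 -5.3] T [ 0.116 -0.005  0.019] op 94.0 q7 1.21 | shift [55.7 -0.8  0.8] turn [-0.35  0.08 -0.32]
```

Emit:
jog_arm(
  steps=[
    [20, 0, 1, 0, 0, 0, 1],
    [20, 0, 0, 0, 0, 0, 1],
    [12, 0, 0, 0, 0, 0, 1],
    [2, 0, 0, 0, 0, 0, 1],
    [0, 0, 0, 0, 0, 0, 1],
  ],
)

```text
time_s: 2.97
tool_pos: [526.8, -58.2, 27.3]
eef_rot: [1.295, 1.565, 2.812]
force: [1.0, -0.0, -3.8]
opening: 1.0
```

Emit:
jog_arm(
  steps=[
    [0, 0, 0, 0, 0, 0, 0],
    [0, 0, 0, 0, 0, 0, 0],
    [0, 0, 0, 0, 0, 0, 0],
    [0, 0, 0, 0, 0, 0, 0],
    [0, 0, 0, 0, 0, 0, 0],
  ],
  grip_force=12,
)

```text
time_s: 3.38
tool_pos: [527.9, -56.9, 30.1]
eef_rot: [0.919, 1.567, 2.436]
force: [1.2, 0.5, -5.4]
opening: 0.724
```

```bash
python3 -c "
from h import *
go(528,-59.5,27,87.7)
f=env.grab_frame('top');save(f,'pics/t1.png')"
```

```text
t 3.38 tcp [527.9 -56.9  30.1] jaw 86.95 F [ 1.2  0.5 -5.4] T [ 0.111 -0.056  0.029] op 68.0 q7 1.16 | shift [ 3.1 -0.3 -2.6] turn [-0.75  0.12 -0.15]
```

Emit:
jog_arm(
  steps=[
    [2, 0, 0, 0, 0, 0, 0.78],
    [2, 0, 0, 0, 0, 0, 0.78],
    [1, 0, 0, 0, 0, 0, 0.78],
    [0.5, 0, 0, 0, 0, 0, 0],
    [0.5, 0, 0, 0, 0, 0, 0],
    [0.5, 0, 0, 0, 0, 0, 0],
  ],
  grip_force=15,
)

```text
time_s: 3.93
tool_pos: [528.7, -58.3, 25.3]
eef_rot: [1.616, 1.57, 3.132]
force: [-1.0, -0.2, 3.5]
opening: 0.723
```

```bash
python3 -c "
from h import *
go(528,-59.5,27,87.7)"
```

```text
t 3.93 tcp [528.7 -58.3  25.3] jaw 86.86 F [-1.  -0.2  3.5] T [ 0.113  0.441 -0.   ] op 67.9 q7 1.16 | shift [-1.7  0.7 -1.2] turn [-0.84 -0.   -0.02]
```

Emit:
jog_arm(
  steps=[
    [-15, 0, 0, 0, 0, 0, 0],
    [-35, 0, 0, 0, 0, 0, 0],
    [-40, 0, 0, 0, 0, 0, 0],
    [-40, 0, 0, 0, 0, 0, 0],
    [-40, 0, 0, 0, 0, 0, 0],
    [-25, 0, 0, 0, 0, 0, 0],
    [0, 0, 0, 0, 0, 0, 0],
  ],
)

```text
time_s: 4.52
tool_pos: [526.7, -55.8, 223.9]
eef_rot: [1.218, 1.56, 2.738]
force: [1.7, -0.4, -6.0]
opening: 0.728
```

```bash
python3 -c "
from h import *
go(521,276.5,215,87.7)"
```

```text
t 4.52 tcp [526.7 -55.8 223.9] jaw 87.05 F [ 1.7 -0.4 -6. ] T [ 0.037 -0.107  0.004] op 68.4 q7 1.31 | shift [ 10.3  22.7 331.6] turn [-0.65  0.21 -0.56]
```

Emit:
jog_arm(
  steps=[
    [0, 2, 40, 0, 0, 0, 0],
    [0, 2, 40, 0, 0, 0, 0],
    [0, 2, 40, 0, 0, 0, 0],
    [0, 2, 40, 0, 0, 0, 0],
    [0, 2, 40, 0, 0, 0, 0],
    [0, 2, 40, 0, 0, 0, 0],
    [0, 2, 35, 0, 0, 0, 0],
    [0, 2, 30, 0, 0, 0, 0],
    [0, 0, 0, 0, 0, 0, 0],
    [0, 0, 0, 0, 0, 0, 0],
  ],
)

```text
time_s: 5.35
tool_pos: [522.7, 257.3, 204.3]
eef_rot: [1.727, 1.544, -3.047]
force: [0.4, -0.3, -5.3]
opening: 0.724
```

```bash
python3 -c "
from h import *
go(521,276.5,215,87.7)"
```

```text
t 5.35 tcp [522.7 257.3 204.3] jaw 86.48 F [ 0.4 -0.3 -5.3] T [-0.011 -0.114 -0.006] op 68.0 q7 0.75 | shift [-10.7   3.1  19. ] turn [-1.22 -0.22 -1.49]
```

Emit:
jog_arm(
  steps=[
    [-8, 1.5, 10, -1.2, -0.2, -1.5, 0],
    [-3, 1.5, 9, 0, 0, 0, 0],
    [0, 0, 0, 0, 0, 0, 0],
    [0, 0, 0, 0, 0, 0, 0],
  ],
)

```text
time_s: 5.68
tool_pos: [519.1, 274.8, 211.8]
eef_rot: [2.563, 1.565, -2.189]
force: [1.2, 0.3, -5.9]
opening: 0.725
```

```bash
python3 - <<'E'
from h import *
go(521,276.5,215,87.7)
f=env.grab_frame('top');F=env.grab_frame('scene')
o=np.zeros((400,800,3),np.uint8)
o[:,:400]=cv2.resize(np.ascontiguousarray(f["pixels"][165:245,195:275,::-1]),(400,400),interpolation=cv2.INTER_CUBIC)
o[:,400:]=cv2.resize(np.ascontiguousarray(F["pixels"][115:215,190:290,::-1]),(400,400),interpolation=cv2.INTER_CUBIC)
cv2.imwrite('pics/t2.png',o)
E
```

```text
t 5.68 tcp [519.1 274.8 211.8] jaw 87.7 F [ 1.2  0.3 -5.9] T [ 0.053 -0.062  0.02 ] op 68.1 q7 0.72 | shift [-3.2 -1.8  1.7] turn [-0.   -0.26 -0.17]
```

View pics/t2.png

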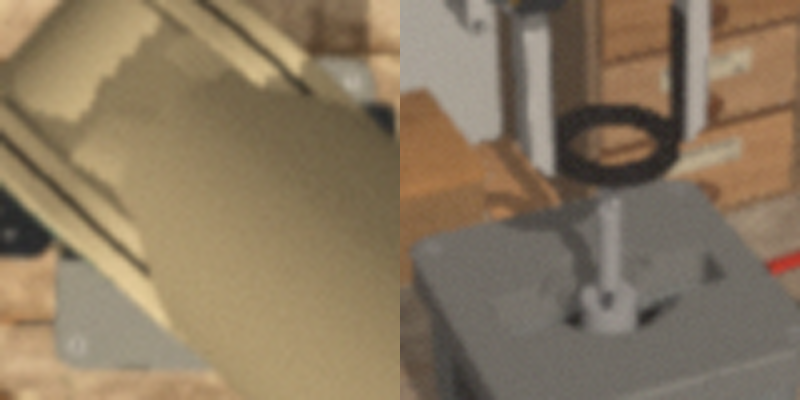

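```bash
python3 - <<'E'
from h import *
F=env.grab_frame('scene')
g=cv2.cvtColor(np.ascontiguousarray(F["pixels"]),cv2.COLOR_RGB2GRAY)
m=(g<62).astype(np.uint8);m[:138]=0;m[164:]=0;m[:,:226]=0;m[:,263:]=0
cs,_=cv2.findContours(m,cv2.RETR_CCOMP,cv2.CHAIN_APPROX_NONE)
for k in cs:
    if len(k)>15: print("fit (col,row)",cv2.fitEllipse(k),len(k))
print("ring proj (row,col)",proj(F,(519.1,274.8,190.5)),"r+x",proj(F,(520.1,274.8,190.5)))
s=g[160:200,225:260].astype(int)
for r in (164,168,172,176,180,184): print(r,g[r,234:252])
for z in(172,165,150,135,120):print("spindle proj",z,proj(F,(521,276.5,z)))
E
```

```text
fit (col,row) ((244.42384338378906, 149.8076934814453), (20.94912338256836, 34.778770446777344), 77.08070373535156) 93
fit (col,row) ((243.29129028320312, 150.6947021484375), (11.890472412109375, 21.76018524169922), 89.35221099853516) 49
ring proj (row,col) (np.float64(151.01666586937134), np.float64(242.89666016146433)) r+x (np.float64(150.77164693582665), np.float64(242.67652771748885))
164 [ 79  75  77  90  88  93 100 105 111 121 116 111 108 106 105 108 105 107]
168 [ 78  76  79  90 101 111 130 142 144 144 135 117 108 108 107 108 107 106]
172 [ 94 104 107 106 106 104 119 135 143 145 136 118 108 107 108 107 109 108]
176 [ 74  76  87  94 102 106 119 135 143 145 136 120 113 109 108 108 108 106]
180 [ 80  78  79  83  94 102 116 134 146 145 135 119 109 107 106 104 102 100]
184 [ 87  78  80  78  82  97 119 137 142 142 138 124 111 105 104 108 113 111]
spindle proj 172 (np.float64(158.6409658424376), np.float64(241.76545536566545))
spindle proj 165 (np.float64(161.5752681502288), np.float64(241.7906653114837))
spindle proj 150 (np.float64(167.77225287028116), np.float64(241.8439064682025))
spindle proj 135 (np.float64(173.8483895009896), np.float64(241.89610936319323))
spindle proj 120 (np.float64(179.807178914979), np.float64(241.94730407406897))
```

Emit:
jog_arm(
  steps=[
    [15, -1.7, 1.2, 0, -0.2, 0, 0],
    [20, 0, 0, 0, 0, 0, 0],
    [20, 0, 0, 0, 0, 0, 0],
    [15, 0, 0, 0, 0, 0, 0],
    [5, 0, 0, 0, 0, 0, 0],
    [0, 0, 0, 0, 0, 0, 0],
  ],
)

```text
time_s: 6.33
tool_pos: [525.5, 271.0, 136.4]
eef_rot: [-1.602, 1.567, -0.081]
force: [1.4, 0.1, -5.7]
opening: 0.726
```

```bash
python3 -c "
from h import *
go(520.7,276,117.3,87.7)"
```

```text
t 6.33 tcp [525.5 271.  136.4] jaw 87.14 F [ 1.4  0.1 -5.7] T [0.033 0.009 0.005] op 68.2 q7 0.68 | shift [19.1  5.2  4.7] turn [-0.56 -0.01  0.21]
```

Emit:
jog_arm(
  steps=[
    [4, 3, 3, -0.5, 0, 0.2, 0],
    [2, 2, 2, 0, 0, 0, 0],
    [0, 0, 0, 0, 0, 0, 0],
  ],
)

```text
time_s: 6.58
tool_pos: [521.8, 276.1, 131.5]
eef_rot: [-1.182, 1.569, 0.347]
force: [0.1, 0.4, -5.1]
opening: 0.725
```

```bash
python3 -c "
from h import *
go(520.7,276,117.3,87.7)"
```

```text
t 6.58 tcp [521.8 276.1 131.5] jaw 87.56 F [ 0.1  0.4 -5.1] T [ 0.103 -0.014 -0.046] op 68.1 q7 0.67 | shift [14.2  1.1 -0.2] turn [-0.14  0.04  0.1 ]
```

Emit:
jog_arm(
  steps=[
    [2, 1, 0, 0, 0, 0, 0],
    [2, 0, 0, 0, 0, 0, 0],
    [1.5, 0, 0, 0, 0, 0, 0],
    [1.5, 0, 0, 0, 0, 0, 0],
    [1.5, 0, 0, 0, 0, 0, 0],
    [1.5, 0, 0, 0, 0, 0, 0],
  ],
)

```text
time_s: 7.08
tool_pos: [522.0, 277.7, 123.4]
eef_rot: [-1.067, 1.564, 0.463]
force: [0.8, 0.0, -5.6]
opening: 0.727
```

```bash
python3 -c "
from h import *
go(520.7,276,117.3,87.7)"
```

```text
t 7.08 tcp [522.  277.7 123.4] jaw 87.61 F [ 0.8  0.  -5.6] T [ 0.101 -0.073  0.006] op 68.3 q7 0.66 | shift [ 6.1  1.2 -1.7] turn [-0.09  0.19  0.35]
```

Emit:
jog_arm(
  steps=[
    [1.5, 0.6, -0.8, 0, 0.2, 0.3, 0],
    [1.5, 0.3, -0.4, 0, 0, 0, 0],
    [1.5, 0, 0, 0, 0, 0, 0],
    [1.5, 0, 0, 0, 0, 0, 0],
  ],
)

```text
time_s: 7.42
tool_pos: [521.1, 276.3, 117.1]
eef_rot: [-2.551, 1.57, -1.023]
force: [-2.0, -2.3, 13.4]
opening: 0.726
```

```bash
python3 -c "
from h import *
go(520.7,276,117.3,87.7)"
```

```text
t 7.42 tcp [521.1 276.3 117.1] jaw 87.59 F [-2.  -2.3 13.4] T [-0.41   0.833  0.073] op 68.2 q7 0.66 | shift [-0.2  0.4 -0.3] turn [-0.11 -0.04  0.03]
```

Emit:
jog_arm(
  steps=[
    [0, 0, 0, 0, 0, 0, 0],
    [0, 0, 0, 0, 0, 0, 0.84],
    [0, 0, 0, 0, 0, 0, 0.84],
    [0, 0, 0, 0, 0, 0, 0.84],
    [-5, 0, 0, 0, 0, 0, 0.84],
    [-10, 0, 0, 0, 0, 0, 0.84],
    [-20, 0, 0, 0, 0, 0, 0.84],
  ],
)

```text
time_s: 8.0
tool_pos: [519.1, 275.0, 150.3]
eef_rot: [2.239, 1.564, -2.516]
force: [1.5, -0.6, -4.8]
opening: 0.841
```

```bash
python3 -c "
from h import *
go(521,276,215,87.7)"
```

```text
t 8.0 tcp [519.1 275.  150.3] jaw 87.61 F [ 1.5 -0.6 -4.8] T [ 0.064 -0.044 -0.064] op 79.1 q7 0.69 | shift [-64.7  -1.5   0.8] turn [-0.09 -0.24 -0.31]
```

Emit:
jog_arm(
  steps=[
    [-15, -1, 0.5, 0, -0.2, -0.3, 0.5],
    [-12, -0.5, 0, 0, 0, 0, 0.2],
    [0, 0, 0, 0, 0, 0, 0.2],
    [0, 0, 0, 0, 0, 0, 0],
    [0, 0, 0, 0, 0, 0, 0],
    [0, 0, 0, 0, 0, 0, 0],
    [0, 0, 0, 0, 0, 0, 0],
    [0, 0, 0, 0, 0, 0, 0],
  ],
  grip_force=5,
)

```text
time_s: 8.67
tool_pos: [522.1, 276.7, 183.7]
eef_rot: [-1.063, 1.565, 0.467]
force: [0.5, -0.4, -4.8]
opening: 0.305
```

```bash
python3 -c "
from h import *
go(521,276,183,87.7)"
```

```text
t 8.67 tcp [522.1 276.7 183.7] jaw 87.62 F [ 0.5 -0.4 -4.8] T [ 0.065 -0.037  0.01 ] op 28.7 q7 0.7 | shift [ 0.7  1.1 -0.8] turn [-0.08  0.17  0.31]
```

Emit:
jog_arm(
  steps=[
    [0, 0, 0, 0, 0.1, 0.2, 0],
    [0, 0, 0, 0, 0, 0, 0],
    [0, 0, 0, 0, 0, 0, 0],
    [0, 0, 0, 0, 0, 0, 0],
    [0, 0, 0, 0, 0, 0, 0],
    [0, 0, 0, 0, 0, 0, 0],
    [0, 0, 0, 0, 0, 0, 0],
  ],
)

```text
time_s: 9.25
tool_pos: [521.4, 276.4, 182.3]
eef_rot: [1.946, 1.57, -2.808]
force: [-0.2, -0.0, -3.8]
opening: 0.123
```

```bash
python3 -c "
from h import *
go(521,276,183,87.7)"
```

```text
t 9.25 tcp [521.4 276.4 182.3] jaw 87.63 F [-0.2 -0.  -3.8] T [ 0.107  0.033 -0.018] op 11.5 q7 0.71 | shift [-0.7  0.4 -0.4] turn [-0.07 -0.02 -0.06]
```

Emit:
jog_arm(
  steps=[
    [0, 0, 0, 0, 0, 0, 0.4],
    [0, 0, 0, 0, 0, 0, 0.4],
    [0, 0, 0, 0, 0, 0, 0.4],
    [0, 0, 0, 7, 0, 0, 0.4],
    [0, 0, 0, 7, 0, 0, 0.4],
    [0, 0, 0, 7, 0, 0, 0.4],
    [0, 0, 0, 7, 0, 0, 0.4],
    [0, 0, 0, 7, 0, 0, 0.4],
    [0, 0, 0, 7, 0, 0, 0.4],
    [0, 0, 0, 7, 0, 0, 0.4],
  ],
)

```text
time_s: 10.08
tool_pos: [521.1, 276.0, 181.4]
eef_rot: [2.274, 1.568, 2.927]
force: [1.2, -0.4, -4.8]
opening: 0.4
```

```bash
python3 -c "
from h import *
go(521,276.4,183,-2.3)"
```

```text
t 10.08 tcp [521.1 276.  181.4] jaw 37.42 F [ 1.2 -0.4 -4.8] T [ 0.006 -0.019 -0.042] op 37.6 q7 0.01 | shift [-1.6  0.4  0.2] turn [39.72 -0.14 -0.08]
```

Emit:
jog_arm(
  steps=[
    [0, 0, 0, 7, 0, 0, 0.4],
    [0, 0, 0, 7, 0, 0, 0.4],
    [0, 0, 0, 7, 0, 0, 0.4],
    [0, 0, 0, 7, 0, 0, 0.4],
    [0, 0, 0, 6, 0, 0, 0.4],
    [0, 0, 0, 5.7, 0, 0, 0],
    [0, 0, 0, 0, 0, 0, 0],
    [0, 0, 0, 0, 0, 0, 0],
    [0, 0, 0, 0, 0, 0, 0],
    [0, 0, 0, 0, 0, 0, 0],
  ],
)

```text
time_s: 10.92
tool_pos: [521.9, 277.0, 181.0]
eef_rot: [1.311, 1.57, 1.254]
force: [4.0, -0.1, -6.5]
opening: 0.123
```

Emit:
jog_arm(
  steps=[
    [0, 0, 0, 0, 0, 0, 0],
    [0, 0, 0, 0, 0, 0, 0],
    [0, 0, 0, 0, 0, 0, 0],
    [0, 0, 0, 0, 0, 0, 0],
    [0, 0, 0, 0, 0, 0, 0],
  ],
)

```text
time_s: 11.33
tool_pos: [522.0, 277.0, 181.0]
eef_rot: [1.783, 1.569, 1.729]
force: [1.7, -0.3, -4.9]
opening: 0.126
```

```bash
python3 -c "
from h import *
go(521,276.4,183,-2.3)"
```

```text
t 11.33 tcp [522. 277. 181.] jaw -3.08 F [ 1.7 -0.3 -4.9] T [ 0.056 -0.222  0.027] op 11.9 q7 -0.55 | shift [-2.  -0.6 -0.9] turn [-0.78 -0.02 -0.12]
```

Emit:
jog_arm(
  steps=[
    [0, 0, 0, 0, 0, 0, 0.6],
    [0, 0, 0, 0, 0, 0, 0.6],
    [0, 0, 0, 0, 0, 0, 0.6],
    [-15, 0, 0, -0.8, 0, 0, 0.6],
    [-20, 0, 0, 0, 0, 0, 0.6],
    [-5, 0, 0, 0, 0, 0, 0.6],
    [0, 0, 0, 0, 0, 0, 0.6],
  ],
)

```text
time_s: 11.92
tool_pos: [519.4, 276.3, 220.8]
eef_rot: [-3.039, 1.564, -3.076]
force: [1.6, 0.7, -4.7]
opening: 0.576
```

```bash
python3 - <<'E'
from h import *
f=env.grab_frame('top');F=env.grab_frame('scene')
print("top rim @50",atz(f,(197.65,318.2),50).round(1))
for r in env.trace("scene","drum_mid"):
    ys,xs=np.nonzero(r["mask"]);print(r["score"],np.round(r["position"],1),ys.min(),ys.max(),xs.min(),xs.max(),atz(F,(ys.mean(),xs.mean()),25).round(1))
print("proj of (547,52,25)",proj(F,(547,52,25)))
for r in env.trace("top","drum_mid"): print("top",r["score"],np.round(r["position"],1))
go(547,52,80,-2.3)
o=np.zeros((400,800,3),np.uint8)
o[:,:400]=cv2.resize(np.ascontiguousarray(f["pixels"][178:218,298:338,::-1]),(400,400),interpolation=cv2.INTER_CUBIC)
o[:,400:]=cv2.resize(np.ascontiguousarray(F["pixels"][150:230,190:270,::-1]),(400,400),interpolation=cv2.INTER_CUBIC)
cv2.imwrite('pics/t3.png',o)
E
```

```text
top rim @50 [546.1  52.2  50. ]
0.8 [181.2 319.5] 170 193 314 330 [549.8  49.2  25. ]
0.75 [196.3 297.9] 184 210 291 306 [522.1 130.4  25. ]
proj of (547,52,25) (np.float64(182.05286596128315), np.float64(321.491745544112))
top 0.43 [209.9 290.3]
top 0.42 [198.2 316.2]
t 12.12 tcp [518.5 275.8 219.1] jaw -2.17 F [-0.2 -0.2 -5.1] T [-0.023  0.032 -0.032] op 56.1 q7 -0.54 | shift [ 139.3 -222.3   38.1] turn [ 0.13 -0.51  0.14]
```

View pics/t3.png

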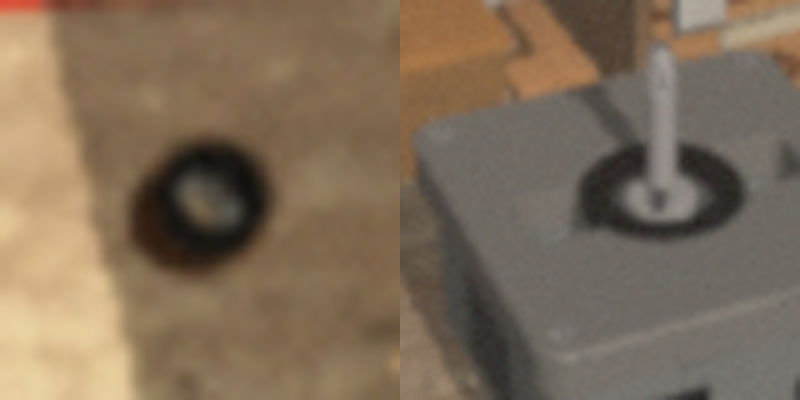

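Insert lies flush. On to the brown drum.

Emit:
jog_arm(
  steps=[
    [0, -37, 5, 0, -0.5, 0, 0.6],
    [0, -37, 5, 0, 0, 0, 0.6],
    [0, -37, 5, 0, 0, 0, 0.6],
    [8, -37, 5, 0, 0, 0, 0.6],
    [12, -37, 5, 0, 0, 0, 0.6],
    [15, -30, 4, 0, 0, 0, 0.6],
    [15, 0, 0, 0, 0, 0, 0.6],
    [0, 0, 0, 0, 0, 0, 0.6],
  ],
)

```text
time_s: 12.78
tool_pos: [537.6, 53.7, 161.1]
eef_rot: [-2.782, 1.564, -2.813]
force: [0.4, 1.3, -4.7]
opening: 0.599
```

```bash
python3 - <<'E'
from h import *
go(547,52,100,-2.3)
E
```

```text
t 12.78 tcp [537.6  53.7 161.1] jaw -1.76 F [ 0.4  1.3 -4.7] T [0.005 0.055 0.02 ] op 56.3 q7 -0.15 | shift [61.  -1.2  9.8] turn [ 0.54 -0.36  0.14]
```

Emit:
jog_arm(
  steps=[
    [25, -1, 6, 0.5, -0.3, 0, 0.6],
    [25, 0, 4, 0, 0, 0, 0.6],
    [5, 0, 0, 0, 0, 0, 0.6],
    [0, 0, 0, 0, 0, 0, 0.6],
  ],
)

```text
time_s: 13.12
tool_pos: [547.6, 52.7, 104.4]
eef_rot: [-2.334, 1.568, -2.374]
force: [0.7, 0.8, -4.8]
opening: 0.602
```

```bash
python3 - <<'E'
from h import *
go(547,52,44,-2.3)
E
```

```text
t 13.12 tcp [547.6  52.7 104.4] jaw -2.31 F [ 0.7  0.8 -4.8] T [-0.003  0.041 -0.031] op 56.5 q7 -0.16 | shift [60.4 -0.6 -0.5] turn [-0.01 -0.11  0.12]
```

Emit:
jog_arm(
  steps=[
    [20, -0.5, 0, 0, 0, 0, 0.6],
    [20, 0, 0, 0, 0, 0, 0.6],
    [13, 0, 0, 0, 0, 0, 0.6],
    [4, 0, 0, 0, 0, 0, 0.6],
    [0, 0, 0, 0, 0, 0, 0.6],
  ],
)

```text
time_s: 13.53
tool_pos: [550.1, 57.3, 50.9]
eef_rot: [0.3, 1.567, 0.266]
force: [1.2, -1.0, -4.7]
opening: 0.6
```

Emit:
jog_arm(
  steps=[
    [0, 0, 0, 0, 0, 0, 0.36],
    [0, 0, 0, 0, 0, 0, 0.36],
    [0, 0, 0, 0, 0, 0, 0.36],
    [0, 0, 0, 0, 0, 0, 0.36],
    [0, 0, 0, 0, 0, 0, 0.36],
    [0, 0, 0, 0, 0, 0, 0.36],
  ],
  grip_force=3,
)

```text
time_s: 14.03
tool_pos: [552.1, 59.1, 55.9]
eef_rot: [0.296, 1.561, 0.264]
force: [0.6, 0.1, -6.0]
opening: 0.385
```

```bash
python3 - <<'E'
from h import *
go(547,52,44,-2.3)
E
```

```text
t 14.03 tcp [552.1  59.1  55.9] jaw -1.81 F [ 0.6  0.1 -6. ] T [-0.031  0.018 -0.015] op 36.2 q7 -0.15 | shift [11.8 -7.3 -4.9] turn [ 0.49  0.52 -0.16]
```

Emit:
jog_arm(
  steps=[
    [0, 0, 0, 0, 0, 0, 0.55],
    [2, -2, 0, 0, 0.3, 0, 0.55],
    [2, -2, 0, 0, 0.2, 0, 0.55],
    [0, -2, 0, -7, 0, 0, 0.55],
    [0, 0, 0, -7, 0, 0, 0.55],
    [0, 0, 0, -7, 0, 0, 0.55],
    [0, 0, 0, -7, 0, 0, 0.55],
    [0, 0, 0, -7, 0, 0, 0.55],
    [0, 0, 0, -7, 0, 0, 0.55],
    [0, 0, 0, -7, 0, 0, 0.55],
  ],
)

```text
time_s: 14.87
tool_pos: [553.8, 50.1, 50.9]
eef_rot: [-0.393, 1.569, 0.452]
force: [0.7, -0.7, -3.9]
opening: 0.552
```

```bash
python3 - <<'E'
from h import *
go(552,52,48,87.7)
E
```

```text
t 14.87 tcp [553.8  50.1  50.9] jaw 48.41 F [ 0.7 -0.7 -3.9] T [-0.035 -0.061  0.063] op 51.9 q7 0.43 | shift [2.9 2.6 0.3] turn [-39.29   0.06   0.05]
```

Emit:
jog_arm(
  steps=[
    [1, 1, 0, -7, 0, 0, 0.55],
    [1, 1, 0, -7, 0, 0, 0.55],
    [1, 0, 0, -7, 0, 0, 0.55],
    [1, 0, 0, -7, 0, 0, 0.55],
    [1, 0, 0, -6, 0, 0, 0.55],
    [1, 0, 0, -5, 0, 0, 0.55],
    [0, 0, 0, 0, 0, 0, 0.55],
  ],
)

```text
time_s: 15.45
tool_pos: [553.2, 47.5, 43.2]
eef_rot: [-2.301, 1.57, -0.752]
force: [0.6, -0.4, -4.8]
opening: 0.553
```

```bash
python3 - <<'E'
from h import *
go(552,52,44,87.7)
E
```

```text
t 15.45 tcp [553.2  47.5  43.2] jaw 88.72 F [ 0.6 -0.4 -4.8] T [ 0.065 -0.07  -0.028] op 52.0 q7 0.91 | shift [-0.8  1.3  4.5] turn [ 1.02 -0.02  0.03]
```

Emit:
jog_arm(
  steps=[
    [0, 1.2, 3, 1, 0, 0, 0.55],
    [0, 0, 0, 0, 0, 0, 0.36],
    [0, 0, 0, 0, 0, 0, 0.36],
    [0.3, 0, 0, 0, 0, 0, 0.36],
    [0.3, 0, 0, 0, 0, 0, 0.2],
    [0.3, 0, 0, 0, 0, 0, 0.2],
  ],
  grip_force=4,
)

```text
time_s: 15.95
tool_pos: [552.3, 50.2, 42.5]
eef_rot: [-2.686, 1.569, -1.167]
force: [0.0, -1.0, -0.8]
opening: 0.386
```

```bash
python3 - <<'E'
from h import *
go(552,52,44,87.7)
f=env.grab_frame('top')
F=env.grab_frame('scene')
o=np.zeros((400,800,3),np.uint8)
o[:,:400]=cv2.resize(np.ascontiguousarray(f["pixels"][178:218,298:338,::-1]),(400,400),interpolation=cv2.INTER_CUBIC)
o[:,400:]=cv2.resize(np.ascontiguousarray(F["pixels"][142:206,288:352,::-1]),(400,400),interpolation=cv2.INTER_CUBIC)
cv2.imwrite('pics/t4.png',o)
E
```

```text
t 15.95 tcp [552.3  50.2  42.5] jaw 87.04 F [ 0.  -1.  -0.8] T [0.065 0.196 0.033] op 36.3 q7 0.88 | shift [-1.5  0.4  1.8] turn [-0.66 -0.07  0.03]
```

View pics/t4.png

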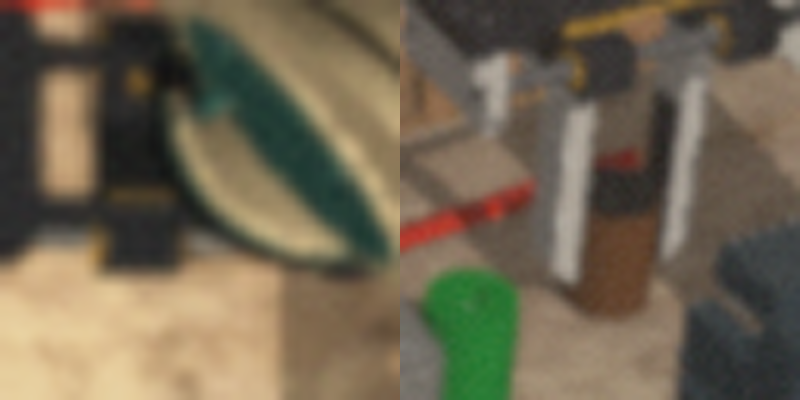

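Emit:
jog_arm(
  steps=[
    [0, 0, 0, 0, 0, 0, 0.2],
    [-10, 0, 0, 0, 0, 0, 0.2],
    [-35, 0, 0, 0, 0, 0, 0.2],
    [-40, 0, 0, 0, 0, 0, 0.2],
    [-40, 0, 0, 0, 0, 0, 0.2],
    [-35, 0, 0, 0, 0, 0, 0.2],
    [-18, 0, 0, 0, 0, 0, 0.2],
    [0, 0, 0, 0, 0, 0, 0.2],
  ],
  grip_force=10,
)

```text
time_s: 16.72
tool_pos: [549.6, 50.8, 227.3]
eef_rot: [1.671, 1.563, -3.091]
force: [0.9, 0.8, -7.2]
opening: 0.385
```

```bash
python3 - <<'E'
from h import *
go(522,276.4,230,87.7)
E
```

```text
t 16.72 tcp [549.6  50.8 227.3] jaw 87.16 F [ 0.9  0.8 -7.2] T [ 0.116 -0.065 -0.038] op 36.2 q7 1.05 | shift [ -2.6  38.8 224. ] turn [-0.54 -0.04 -0.46]
```

Emit:
jog_arm(
  steps=[
    [-2, 5, 37, -0.5, 0, -0.4, 0.2],
    [-2, 6, 37, 0, 0, 0, 0.2],
    [0, 6, 37, 0, 0, 0, 0.2],
    [0, 6, 37, 0, 0, 0, 0.2],
    [0, 6, 37, 0, 0, 0, 0.2],
    [0, 6, 30, 0, 0, 0, 0.2],
    [0, 2, 5, 0, 0, 0, 0.2],
    [0, 0, 0, 0, 0, 0, 0.2],
  ],
)

```text
time_s: 17.38
tool_pos: [519.7, 274.4, 222.5]
eef_rot: [2.323, 1.56, -2.44]
force: [1.5, -1.2, -6.2]
opening: 0.387
```

```bash
python3 - <<'E'
from h import *
go(522,276.4,222,87.7)
E
```

```text
t 17.38 tcp [519.7 274.4 222.5] jaw 87.08 F [ 1.5 -1.2 -6.2] T [ 0.026 -0.066 -0.036] op 36.4 q7 0.66 | shift [ 0.5 -2.2  2.2] turn [-0.62 -0.42 -0.46]
```

Emit:
jog_arm(
  steps=[
    [0, -2, 2, -0.6, -0.4, -0.4, 0.2],
    [0, 0, 0, 0, 0, 0, 0.2],
    [0, 0, 0, 0, 0, 0, 0.2],
  ],
)

```text
time_s: 17.63
tool_pos: [521.1, 273.0, 219.6]
eef_rot: [2.362, 1.565, -2.391]
force: [0.9, 0.2, -6.4]
opening: 0.383
```

```bash
python3 - <<'E'
from h import *
go(522,276.4,222,87.7)
F=env.grab_frame('scene')
p=np.ascontiguousarray(F["pixels"][110:210,195:295,::-1])
cv2.imwrite('pics/t5.png',cv2.resize(p,(600,600),interpolation=cv2.INTER_CUBIC))
s=st()[0]["tool_pos"]
print("drum bottom/top proj",proj(F,(s[0],s[1],s[2]-42.5)),proj(F,(s[0],s[1],s[2]+7.5)))
print("spindle",proj(F,(522,276.4,160)),proj(F,(522,276.4,120)))
pix=F["pixels"].astype(int)
for r in (128,132,136,140,144,148): print(r,(pix[r,228:258,0]-pix[r,228:258,2]))
for r in (160,165,170): print(r,pix[r,234:252,1])
E
```

```text
t 17.63 tcp [521.1 273.  219.6] jaw 87.69 F [ 0.9  0.2 -6.4] T [ 0.062 -0.039  0.012] op 36.0 q7 0.67 | shift [-2.4 -0.7  3.4] turn [-0.01 -0.24 -0.24]
drum bottom/top proj (np.float64(155.93872976762228), np.float64(243.51772960316146)) (np.float64(134.03241929520593), np.float64(243.39077428819988))
spindle (np.float64(163.39256010289444), np.float64(241.6388796532236)) (np.float64(179.53879049251373), np.float64(241.78190646150438))
128 [12 13 16 19 19 18 18 15 28 44 44 42 51 68 71 71 67 65 66 63 60 52 33 19
 10  9 13 20 20 18]
132 [10 12 16 19 19 20 20 17 14 19 14 14 14  8  9 11 12 11 13  9 13  9  9 11
 17 11 12 18 20 20]
136 [12 13 16 18 20 18 21 17 12 11 12 10  8  9 11 11  9  8 10  8 13 10 14 21
 35 22 13 16 19 21]
140 [10 13 16 18 21 19 18 19 20 30 41 41 40 46 48 46 45 49 48 53 51 53 51 46
 39 22 14 17 20 21]
144 [12 13 13 18 18 20 21 19 16 30 41 42 45 52 49 53 53 52 53 51 53 50 50 48
 37 21 14 18 21 24]
148 [27 26 18 21 20 19 18 20 18 29 41 44 48 49 51 52 54 55 55 53 50 54 50 45
 39 30 28 37 48 58]
160 [ 70  70  77  89  94  84  84  81  81  75  78  84  84  92 105 115 116 113]
165 [ 90  97 102 107 109 118 133 136 135 144 139 120 106 106 107 107 107 107]
170 [106 104 107 106 105 103 117 132 145 144 135 118 107 107 107 110 106 108]
```

View pics/t5.png

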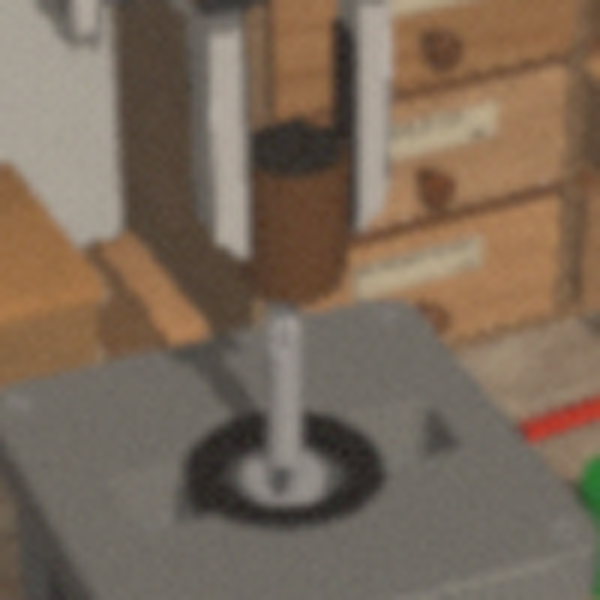

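Emit:
jog_arm(
  steps=[
    [0, -0.7, 3.4, 0, -0.2, -0.2, 0.2],
    [0, 0, 0, 0, 0, 0, 0.2],
    [0, 0, 0, 0, 0, 0, 0.2],
  ],
)

```text
time_s: 17.93
tool_pos: [523.9, 272.0, 219.4]
eef_rot: [-3.025, 1.568, -1.502]
force: [-0.4, 1.2, -5.5]
opening: 0.385
```

```bash
python3 - <<'E'
from h import *
go(522,276.4,214,87.7)
E
```

```text
t 17.93 tcp [523.9 272.  219.4] jaw 87.29 F [-0.4  1.2 -5.5] T [ 0.026 -0.044 -0.001] op 36.2 q7 0.66 | shift [5.4 2.1 4.3] turn [-0.41 -0.15  0.02]
```

```bash
python3 - <<'E'
from h import *
for i in range(8):
    env.grab_frame('scene'); s=env.get_state(); print(s["tool_pos"].round(2),s["force"].round(1),np.round(s["joint_velocities"],3).tolist()[:4])
E
```

```text
[523.98 272.01 219.46] [ 0.5 -0.6 -6.4] [-0.006, 0.001, -0.003, -0.0]
[523.81 272.34 219.49] [ 0.3  0.6 -5.9] [-0.007, 0.0, -0.005, 0.001]
[523.63 272.64 219.48] [ 1.  -0.2 -6. ] [-0.007, 0.001, -0.005, -0.002]
[523.52 272.88 219.48] [-0.3  0.4 -5.9] [-0.005, 0.001, -0.003, -0.001]
[523.46 273.   219.48] [ 1.   0.7 -6.6] [-0.006, 0.0, -0.001, 0.001]
[523.41 273.08 219.45] [ 0.5  0.1 -5.9] [-0.002, 0.002, 0.001, 0.001]
[523.39 273.11 219.42] [ 1.5 -0.5 -7. ] [-0.002, -0.001, 0.001, -0.0]
[523.36 273.12 219.42] [ 1.  -0.5 -6.6] [0.0, 0.001, 0.0, 0.0]
```

```bash
cat >> h.py <<'E'
def settle(n=5):
    for i in range(n): env.grab_frame('scene')
E
python3 -c "
from h import *
go(522,276.4,217,87.7)"
```

```text
t 18.33 tcp [523.4 273.1 219.4] jaw 87.4 F [ 1.  -0.5 -6.6] T [ 0.105 -0.031  0.003] op 36.2 q7 0.66 | shift [2.4 1.5 3.2] turn [-0.3  -0.12  0.  ]
```

Emit:
jog_arm(
  steps=[
    [1.5, 1.5, 3.3, -0.4, 0, 0, 0.2],
  ],
)

```text
time_s: 18.42
tool_pos: [522.5, 275.9, 218.0]
eef_rot: [-2.89, 1.568, -1.359]
force: [0.5, -0.4, -5.4]
opening: 0.385
```

```bash
python3 -c "
from h import *
settle()
go(522,276.4,214,87.7)"
```

```text
t 18.67 tcp [521.9 276.6 217.9] jaw 87.81 F [-0.1  0.6 -6.7] T [ 0.061 -0.063 -0.015] op 35.9 q7 0.66 | shift [ 3.9 -0.1 -0.2] turn [ 0.11 -0.13 -0.  ]
```

Emit:
jog_arm(
  steps=[
    [6, 0, 0, 0, -0.1, 0, 0.2],
  ],
)

```text
time_s: 18.75
tool_pos: [522.5, 277.2, 212.7]
eef_rot: [-1.132, 1.569, 0.4]
force: [0.8, -0.4, -6.0]
opening: 0.386
```

```bash
python3 -c "
from h import *
settle(4)
go(522,276.4,206,87.7)"
```

```text
t 18.95 tcp [521.8 276.4 211.5] jaw 87.81 F [ 0.6 -0.2 -6.5] T [ 0.067 -0.03  -0.016] op 36.2 q7 0.66 | shift [ 5.5 -0.2  0.1] turn [ 0.11 -0.05 -0.04]
```

Emit:
jog_arm(
  steps=[
    [6, 0, 0, 0, 0, 0, 0.2],
  ],
)

```text
time_s: 19.03
tool_pos: [522.4, 276.9, 206.3]
eef_rot: [-1.207, 1.57, 0.326]
force: [0.9, 1.1, -6.7]
opening: 0.39
```

```bash
python3 -c "
from h import *
settle(4)
go(522,276.4,206,87.7)"
```

```text
t 19.23 tcp [521.7 276.  205.1] jaw 87.8 F [ 1.3 -0.2 -6.5] T [ 0.021 -0.11  -0.016] op 36.5 q7 0.65 | shift [-0.9 -0.3  0.4] turn [ 0.1  -0.09 -0.07]
```

Emit:
jog_arm(
  steps=[
    [6, 0, 0, 0, 0, 0, 0.2],
  ],
)

```text
time_s: 19.32
tool_pos: [522.3, 276.6, 199.9]
eef_rot: [-1.852, 1.57, -0.32]
force: [1.0, -0.8, -6.2]
opening: 0.387
```

```bash
python3 -c "
from h import *
settle(4)
go(522,276.4,206,87.7)"
```

```text
t 19.52 tcp [522.  276.1 199. ] jaw 87.8 F [ 2.1 -0.1 -6.7] T [ 0.153 -0.406 -0.018] op 36.4 q7 0.65 | shift [-7.   0.   0.3] turn [ 0.1  -0.07 -0.04]
```

Emit:
jog_arm(
  steps=[
    [8, 0, 0, 0, 0, 0, 0.2],
    [8, 0, 0, 0, 0, 0, 0.2],
  ],
)

```text
time_s: 19.68
tool_pos: [522.5, 276.7, 183.5]
eef_rot: [-1.483, 1.57, 0.049]
force: [0.8, -0.1, -6.3]
opening: 0.384
```

```bash
python3 -c "
from h import *
settle(4)
go(522,276.2,150,87.7)"
```

```text
t 19.88 tcp [522.3 276.5 183.5] jaw 87.79 F [ 0.6  0.8 -6.8] T [-0.021 -0.037 -0.006] op 36.1 q7 0.64 | shift [33.5  0.3 -0.3] turn [ 0.09 -0.03  0.  ]
```

Emit:
jog_arm(
  steps=[
    [8, 0, 0, 0, 0, 0, 0.2],
    [8, 0, 0, 0, 0, 0, 0.2],
  ],
)

```text
time_s: 20.05
tool_pos: [522.8, 276.9, 168.1]
eef_rot: [-1.396, 1.569, 0.136]
force: [0.4, -0.1, -6.3]
opening: 0.388
```

```bash
python3 -c "
from h import *
settle(4)
go(522,276.2,150,87.7)"
```

```text
t 20.25 tcp [522.6 276.9 168.1] jaw 87.8 F [ 1.  -0.3 -5.1] T [ 0.089 -0.066  0.011] op 36.4 q7 0.62 | shift [18.1  0.5 -0.7] turn [0.1  0.   0.06]
```

Emit:
jog_arm(
  steps=[
    [8, 0.3, -0.3, 0, 0, 0, 0.2],
    [8, 0, 0, 0, 0, 0, 0.2],
  ],
)

```text
time_s: 20.42
tool_pos: [523.1, 277.0, 152.9]
eef_rot: [-1.266, 1.567, 0.266]
force: [0.2, 0.4, -6.3]
opening: 0.385
```

```bash
python3 -c "
from h import *
settle(4)
go(522,276.4,145.5,87.7)"
```

```text
t 20.62 tcp [522.8 277.  152.7] jaw 87.8 F [ 0.8 -0.8 -6.1] T [ 0.085 -0.002  0.003] op 36.1 q7 0.61 | shift [ 7.2  0.8 -0.7] turn [0.1  0.04 0.13]
```

Emit:
jog_arm(
  steps=[
    [3, 0, 0, 0, 0, 0, 0.2],
  ],
)

```text
time_s: 20.7
tool_pos: [523.1, 277.1, 150.2]
eef_rot: [-1.347, 1.568, 0.185]
force: [1.0, -1.0, -4.9]
opening: 0.386
```

```bash
python3 -c "
from h import *
settle(4)
go(522,276.4,145.5,87.7)"
```

```text
t 20.9 tcp [522.9 277.1 149.8] jaw 87.8 F [ 0.7  0.2 -6.3] T [ 0.037  0.006 -0.033] op 36.4 q7 0.61 | shift [ 4.3  0.8 -0.7] turn [0.1  0.04 0.14]
```

Emit:
jog_arm(
  steps=[
    [3, 0.3, -0.3, 0, 0, 0, 0.2],
  ],
)

```text
time_s: 20.98
tool_pos: [522.9, 277.0, 147.3]
eef_rot: [-1.216, 1.567, 0.316]
force: [0.8, 0.2, -6.2]
opening: 0.389
```

Emit:
jog_arm(
  steps=[
    [2, 0, 0, 0, 0, 0, 0.2],
  ],
)

```text
time_s: 21.07
tool_pos: [523.1, 277.0, 145.4]
eef_rot: [-1.198, 1.567, 0.334]
force: [-0.6, -1.6, 8.2]
opening: 0.387
```

```bash
python3 -c "
from h import *
settle(4)
go(522,276.4,145.5,87.7)"
```

```text
t 21.27 tcp [523.  277.  145.5] jaw 87.79 F [-0.1 -0.9 -2.3] T [-0.17   0.24  -0.025] op 36.3 q7 0.61 | shift [ 0.   1.  -0.6] turn [0.09 0.07 0.21]
```

Emit:
jog_arm(
  steps=[
    [0.6, 0.5, -0.3, 4, 0, 0.2, 0.2],
    [0.6, 0, 0, 4, 0, 0, 0.2],
    [0.6, 0, 0, 4, 0, 0, 0.2],
    [0.6, 0, 0, 4, 0, 0, 0.2],
    [0.6, 0, 0, 4, 0, 0, 0.2],
    [0.6, 0, 0, 4, 0, 0, 0.2],
  ],
)

```text
time_s: 21.77
tool_pos: [523.5, 276.1, 145.5]
eef_rot: [-0.805, 1.567, 0.29]
force: [-1.0, -0.9, 0.6]
opening: 0.387
```

```bash
python3 -c "
from h import *
go(522.3,276.5,145.5)"
```

```text
t 21.77 tcp [523.5 276.1 145.5] jaw 62.76 F [-1.  -0.9  0.6] T [-0.358  0.393  0.059] op 36.4 q7 0.26 | shift [-0.   1.3 -0.2] turn [-0.    0.13  0.14]
```

Emit:
jog_arm(
  steps=[
    [0.6, 0.5, 0, 4, 0, 0, 0.2],
    [0.6, 0.4, 0, 4, 0, 0, 0.2],
    [0.6, 0, 0, 4, 0, 0, 0.2],
    [0.6, 0, 0, 4, 0, 0, 0.2],
  ],
)

```text
time_s: 22.1
tool_pos: [523.3, 276.0, 145.5]
eef_rot: [-0.783, 1.565, 0.019]
force: [-0.6, -2.5, 0.7]
opening: 0.388
```

```bash
python3 -c "
from h import *
go(522.3,276.5,145.5)"
```

```text
t 22.1 tcp [523.3 276.  145.5] jaw 45.96 F [-0.6 -2.5  0.7] T [-0.341  0.423  0.045] op 36.4 q7 0.03 | shift [-0.   1.1 -0.3] turn [-0.    0.22  0.22]
```

Emit:
jog_arm(
  steps=[
    [0.6, 0.3, 0, 4, 0.1, 0.1, 0.2],
    [0.6, 0, 0, 4, 0.1, 0.1, 0.2],
    [0.6, 0, 0, 4, 0, 0, 0.2],
  ],
)

```text
time_s: 22.35
tool_pos: [523.2, 275.8, 145.5]
eef_rot: [-0.806, 1.569, -0.223]
force: [-1.2, -1.2, 0.0]
opening: 0.382
```

```bash
python3 -c "
from h import *
go(522.3,276.5,145.5)"
```

```text
t 22.35 tcp [523.2 275.8 145.5] jaw 33.37 F [-1.2 -1.2  0. ] T [-0.352  0.437  0.004] op 35.9 q7 -0.13 | shift [-0.1  1.1 -0.4] turn [-0.    0.07  0.07]
```

Emit:
jog_arm(
  steps=[
    [0.6, 0.4, 0, 4, 0, 0, 0.2],
    [0.6, 0, 0, 4, 0, 0, 0.2],
    [0.6, 0, 0, 4, 0, 0, 0.2],
  ],
)

```text
time_s: 22.6
tool_pos: [523.1, 275.6, 145.3]
eef_rot: [-0.778, 1.568, -0.415]
force: [-1.2, -1.3, 0.0]
opening: 0.385
```

```bash
python3 -c "
from h import *
go(522.3,276.5,145.5)"
```

```text
t 22.6 tcp [523.1 275.6 145.3] jaw 20.78 F [-1.2 -1.3  0. ] T [-0.299  0.398  0.033] op 36.2 q7 -0.3 | shift [-0.2  1.1 -0.4] turn [-0.    0.11  0.11]
```

Emit:
jog_arm(
  steps=[
    [0.6, 0.6, -0.2, 3.5, 0, 0, 0.2],
    [0.6, 0, 0, 3.5, 0, 0, 0.2],
  ],
)

```text
time_s: 22.77
tool_pos: [522.8, 275.8, 144.8]
eef_rot: [-0.679, 1.567, -0.445]
force: [-0.2, -0.4, -6.1]
opening: 0.383
```

```bash
python3 -c "
from h import *
go(522.3,276.5,145.5)"
```

```text
t 22.77 tcp [522.8 275.8 144.8] jaw 13.43 F [-0.2 -0.4 -6.1] T [-0.212  0.214 -0.007] op 36.0 q7 -0.4 | shift [-0.7  0.8 -0.3] turn [-0.    0.16  0.13]
```

Emit:
jog_arm(
  steps=[
    [0.6, 0.3, 0, 3.5, 0, 0, 0.2],
    [0.6, 0, 0, 3.5, 0, 0, 0.2],
  ],
)

```text
time_s: 22.93
tool_pos: [522.5, 276.0, 143.4]
eef_rot: [-0.618, 1.567, -0.511]
force: [0.4, -0.3, -5.2]
opening: 0.386
```

```bash
python3 -c "
from h import *
go(522.3,276.5,145.5)"
```

```text
t 22.93 tcp [522.5 276.  143.4] jaw 6.09 F [ 0.4 -0.3 -5.2] T [-0.099  0.023 -0.039] op 36.3 q7 -0.5 | shift [-2.1  0.5 -0.1] turn [-0.    0.17  0.12]
```

Emit:
jog_arm(
  steps=[
    [0.8, 0.2, 0, -4, 0.1, 0.1, 0.2],
    [1, 0, 0, 0, 0, 0, 0.2],
  ],
)

```text
time_s: 23.1
tool_pos: [522.2, 276.2, 141.1]
eef_rot: [-0.93, 1.569, -0.753]
force: [1.5, -0.7, -6.0]
opening: 0.384
```

```bash
python3 -c "
from h import *
settle(3)
go(522.3,276.4,138.5)"
```

```text
t 23.25 tcp [522.1 276.2 141.1] jaw 9.93 F [ 0.4 -1.3 -6.5] T [-0.138  0.     0.045] op 36.3 q7 -0.45 | shift [2.6 0.2 0.3] turn [-0.    0.03  0.07]
```

Emit:
jog_arm(
  steps=[
    [1.5, 0, 0, 0, 0, 0, 0.2],
    [1, 0, 0, 0, 0, 0, 0.2],
    [0.8, 0, 0, 0, 0, 0, 0.2],
  ],
)

```text
time_s: 23.5
tool_pos: [522.2, 276.2, 138.5]
eef_rot: [-0.876, 1.569, -0.704]
force: [-3.3, -3.0, 8.8]
opening: 0.388
```

```bash
python3 -c "
from h import *
settle(3)
go(522.3,276.4,138.5)"
```

```text
t 23.65 tcp [522.2 276.2 138.5] jaw 9.82 F [-1.5 -2.1  3. ] T [-0.449  0.651 -0.01 ] op 36.4 q7 -0.45 | shift [-0.   0.2  0.1] turn [-0.    0.06  0.06]
```

Fully home at the predicted height (TCP z 138.5, about 9 N of press). Releasing and lifting clear.

Emit:
jog_arm(
  steps=[
    [0, 0, 0, 0, 0, 0, 0.2],
    [0, 0, 0, 0, 0, 0, 0.6],
    [0, 0, 0, 0, 0, 0, 0.6],
    [0, 0, 0, 0, 0, 0, 0.6],
    [0, 0, 0, 0, 0, 0, 0.6],
  ],
)

```text
time_s: 24.07
tool_pos: [523.0, 277.5, 137.8]
eef_rot: [0.298, 1.567, 0.47]
force: [1.2, -0.3, -4.4]
opening: 0.594
```

```bash
python3 -c "
from h import *
settle(3)
go(522.3,276.4,138.5)"
```

```text
t 24.22 tcp [522.9 277.4 137.9] jaw 9.82 F [ 1.5  1.2 -4.6] T [ 0.03   0.062 -0.024] op 56.3 q7 -0.45 | shift [-0.6 -0.8 -0.8] turn [ 0.    0.19 -0.05]
```

Emit:
jog_arm(
  steps=[
    [-5, 0, 0, 0, 0, 0, 0.6],
    [-10, 0, 0, 0, 0, 0, 0.6],
    [-15, 0, 0, 0, 0, 0, 0.6],
    [-20, 0, 0, 0, 0, 0, 0.6],
    [-25, 0, 0, 0, 0, 0, 0.6],
    [-25, 0, 0, 0, 0, 0, 0.6],
    [0, 0, 0, 0, 0, 0, 0.6],
  ],
)

```text
time_s: 24.8
tool_pos: [522.1, 277.2, 244.5]
eef_rot: [0.362, 1.569, 0.534]
force: [1.9, 0.3, -4.1]
opening: 0.6
```

```bash
python3 -c "
from h import *
settle(3)
go(522.3,160,240)"
```

```text
t 24.95 tcp [519.2 275.3 238.8] jaw 9.84 F [ 0.2  0.  -4.5] T [ 0.02   0.002 -0.016] op 56.3 q7 -0.43 | shift [  -0.8 -114.2  -16.7] turn [ 0.   -0.42  0.16]
```

Move aside (−y) for a clear view and a final check.

Emit:
jog_arm(
  steps=[
    [-5, -30, -4, 0, 0, 0, 0.6],
    [0, -35, -5, 0, 0, 0, 0.6],
    [0, -35, -5, 0, 0, 0, 0.6],
    [0, -30, -4, 0, 0, 0, 0.6],
  ],
)

```text
time_s: 25.28
tool_pos: [518.7, 148.8, 236.7]
eef_rot: [3.073, 1.553, -3.022]
force: [1.0, -1.1, -5.0]
opening: 0.601
```

```bash
python3 - <<'E'
from h import *
settle(4)
go(522,150,240)
f=env.grab_frame('top');F=env.grab_frame('scene')
o=np.zeros((400,800,3),np.uint8)
o[:,:400]=cv2.resize(np.ascontiguousarray(f["pixels"][188:228,218:258,::-1]),(400,400),interpolation=cv2.INTER_CUBIC)
o[:,400:]=cv2.resize(np.ascontiguousarray(F["pixels"][140:220,195:275,::-1]),(400,400),interpolation=cv2.INTER_CUBIC)
cv2.imwrite('pics/t6.png',o)
print("expected drum top(146) tip(172)",proj(F,(522,276.4,146)),proj(F,(522,276.4,172)))
E
```

```text
t 25.48 tcp [519.3 150.2 237.1] jaw 10.66 F [ 1.6  0.8 -4.4] T [ 0.086  0.059 -0.007] op 56.4 q7 -0.21 | shift [-2.9 -0.7  2.6] turn [-0.   -1.   -0.12]
expected drum top(146) tip(172) (np.float64(169.1398595799302), np.float64(241.68979047764503)) (np.float64(158.38106473773607), np.float64(241.59448674110126))
```

View pics/t6.png

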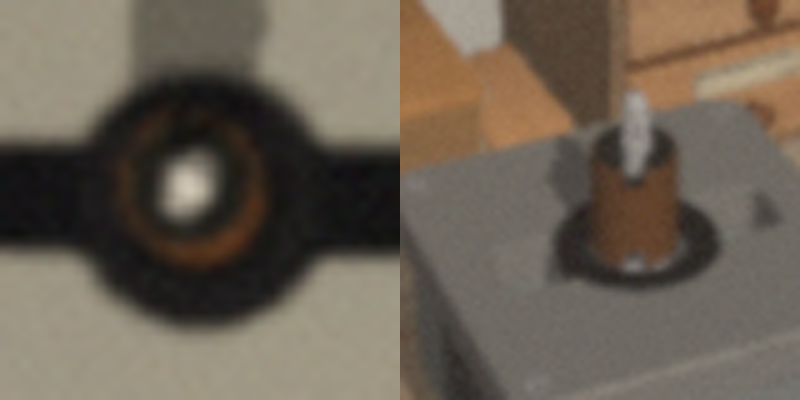

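The drum stands upright on the spindle inside the flush wide insert. Its top is at scene row ≈169.6 (expected 169.1 when home), and the key end shows in the slot at about (245.6,191). Handing in.

```bash
python3 -c "
from h import *
print(env.finish_job())"
```

```text
the job is handed in; nothing more can be done
None
```

The sander is set up for the thick drum. The wide insert lies flush in the recess, and the thick brown drum is home over the spindle with its slot on the drive key. I handed the job in at about 25.5 s with the gripper open and clear.

- **Insert:** it bottomed out within 0.2 mm of the recess-floor height I expected, with about 18 N of contact. It looked flush in the picture.
- **Drum:** I located the spindle axis by gently closing the fingers on it in two directions. The drum then stopped on the key 7 mm above home, as expected. I turned it about 70–80° under a light press until it dropped in, and it seated at the expected height with about 15 N of contact.
- **Last picture:** the drum stands upright and centred in the insert. Its top is at row 169.6 (169.1 expected when home), and the key end shows in its slot.
- **Left alone:** I did not touch the narrow insert, the thin drum or the green look-alike. I did not check their positions again at the end.

No check failed or disagreed at the end. Earlier, the arm drifted a few millimetres while settling, so I re-gripped the insert once before lifting it. The drum's first grip, meant only to centre it, was also higher than planned. The contact forces are the wrist reading compared with its no-load value.

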